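# Push the ampoule basket into the rear corner of the emergency trolley

## Robot

A 6-joint arm with a two-finger parallel gripper is mounted at the origin on the work surface. World frame = base frame: x ahead of the robot, y to its left, z up, the work surface at z = 0. Lengths are in m, angles in degrees, forces in N, time in s.
With the tool pointing down it reaches from about 0.275 to 1 m from the base axis. Payload 8.4 kg.
Tool frame: the origin (TCP) lies on the centre line of the jaws, within the pads' length; the fingertips stand 11 mm ahead of it and the grasp point (between the pads) lies 8 mm behind it; z points along the fingers, y is the line along which they close (so a half turn about z gives the same grasp; the last joint's range is limited). The gripper opens to 85 mm and grips with 20 to 120 N. Pads are 22 mm wide; open, the fingers measure 114 mm over their backs; the gripper's body (76 mm by 85 mm) begins 54 mm behind the grasp point. The pads swing forward as they close: fully open they stand 13 mm farther back than shut.
Start: joints at [65.753, 20.225, 93.587, -0, 66.188, -0.138], TCP at [0.255, 0.57, 0.242] pointing down, gripper open.
Joint ranges: [-150.9, 150.9], [-52.94, 120.26], [3.33, 152.33], [-74.26, 254.26], [0, 154.13], [-172.89, 172.89]. Speed limits (degrees/s): [127.2, 127.2, 159.86, 180, 180, 180].

## Interface

Orientations are given as [roll, pitch, yaw] about the fixed x, y, z axes, in that order (R = Rz(yaw) Ry(pitch) Rx(roll)).
In Python, from station import monitor, viewer, workorder gives the robot as it stands. The module is installed in compiled form; this text tells all that it offers.
- The arm moves only by the shell command python3 -m jog 'ROWS'. ROWS is JSON, a list that holds one entry, the list of rows, each a list of 5 numbers: the opening in per cent of the stroke, from 0 (shut) to 100 (fully open), then the shift along the tool's x, y, z in m, then the turn about the tool's z in degrees. A call has 1 to 8 rows; each row shifts and turns the commanded pose from where the row before left it, along the tool's axes as they then stand; what a row does not reach is not made up. A row lasts 1/10 s, in which the tool goes at most 50 mm and 8.59 degrees, less where a joint would pass 70% of its speed; a pose out of reach is approached as far as the arm can. A call is refused whole if a number of a shift passes 0.05 or a number of a turn 8.59, either way. A call with a gripper value outside its range is refused whole. The fingers move at their own pace and stop on an object; the grip force is fixed at half the most. Time passes only in rows, so rows that do not move let the fingers close. It gives the time, the measured TCP pose, the force, the opening and the grip force at its end, in the units of the state.
- monitor.get_obs(): the state, without advancing time (a new reading comes with each control period).
- viewer.get_image(name): name is "side" or "top" or "wrist"; returns the picture (480x640x3 uint8, red, green, blue); there is no depth.
- viewer.camera_info(name): a dict with "camera_matrix" (3x3 intrinsics, pixels), "camera_from_world" (4x4, takes a point from world to camera coordinates). Camera axes: x right, y up, looking along -z (the intrinsics and any distortion apply to the point x, -y, -z); pixel columns grow to the right and rows downward; lengths in m; the calibration is good to about 2 mm. A picture is of the moment at which its call begins: read the wrist's pose just before it. camera_info takes no time and is no camera call; for the wrist camera it gives the pose at the moment of the call.
- workorder.sign_off(): hands the job in; it is judged then, once.
The state is a dict: "time": time; "joint_positions": joint angles; "joint_velocities": joint speeds; "joint_torque": joint torques, N m; "eef_pos": TCP position; "ee_rot": TCP orientation; "contact_force": force on the tool from outside, world axes, zero at the start; "moment": the same for the moment, N m; "finger_gap": finger opening in m; "grip_force": force on a finger pad.
Only numpy, scipy, OpenCV 4.12 (cv2) and the standard library are available. Lean on these libraries where they do the work, as an engineer would, in place of code of your own. Each camera call takes 0.05 s, during which the arm holds its last target. There are 200 camera calls.

## Task

Clear the working area on top of the emergency trolley: push the basket of ampoule cartons into the rear left corner (far from the robot, on the robot's left), until it stands square and snug against both the rear rim and the left rim. Slide it gently along the deck by pushing on the outside of its walls with the fingers: do not knock it along, do not lift or tip it, and do not reach into it or take hold of it. Leave the sharps container, kidney dish, glove carton and bottle where they stand, and finish with the hand clear.

Things in the scene. Friction and masses are not known exactly. Their poses are not given: they have to be found in the camera images.
- trolley: Emergency trolley with off-white moulded top, braked, does not move. Origin mid-deck, on the deck surface (height 0); x to the rear rim (away from the robot, within 0.1 rad of world x), y to the left rim, z up. Flat deck 420 mm in x, 700 mm in y: inner rim faces at x = -210 and +210, y = -350 and +350 mm. Rims 30 mm wide; rear, left, right rims 25 mm high, front rim 10 mm.
- corner (a point): The rear left inner corner of the trolley top, on the deck surface, where the inner faces of the rear and left rims meet (+210, +350 mm in the trolley's frame); axes as the trolley's.
- basket: Open blue slotted plastic basket packed with ampoule cartons, loose, 0.4 to 0.8 kg: 140 mm along its x, 200 mm along its y, 75 mm high, upright flat walls 4 mm thick. Origin mid-underside, z up. Starts with its -x long wall towards the robot, yaw within 0.35 rad of the trolley's. A push of 2 to 10 N low on a wall slides it. To end with its +x wall at the rear rim, +y wall at the left rim.
- sharps: Bystander: round yellow sharps container with red lid, 115 mm in diameter, 151 mm high, standing near the rear right corner of the deck. Origin in the middle of its underside. Loose.
- dish: Bystander: white kidney dish, 200 mm along its x, about 100 mm along its y, 41 mm high, on the left or the right part of the deck. Origin in the middle of its underside. Loose.
- carton: Bystander: closed glove carton 120 mm along its x, 75 mm along its y, 65 mm high, on the right or the left part of the deck (the side the dish is not on). Origin in the middle of its underside. Loose.
- bottle: Bystander: brown glass bottle, 56 mm in diameter, 130 mm high, standing towards the front of the deck, right of its middle. Origin in the middle of its underside. Loose.

How it is judged (in metres and radians):
At the end, for the whole second after the job is handed in: The basket stands flat and still on the deck in the rear left corner: its middle within 7 mm of where it is when its walls touch the rear rim and the left rim, its sides within 0.05 rad (3 degrees) of parallel to the rims; nothing touches it (x of basket in the frame of trolley above 0.133 m and y of basket in the frame of trolley above 0.243 m and angle between the x axis of basket and the x axis of trolley, either way round below 0.05 rad and height (world z) of basket below 0.006 m and angle between basket's own z axis and vertical below 0.05 rad and linear speed of basket below 0.01 m/s).
It fails at once if the basket is lifted off the deck or tipped (height (world z) of basket above 0.012 m or angle between basket's own z axis and vertical above 0.2 rad).
It fails at once if the fingers reach into the basket or take hold of its walls (grasp point inside the basket's outline and less than 15 mm above its top edge) (x of the grasp point in the frame of basket between -0.07 and 0.07 m and y of the grasp point in the frame of basket between -0.1 and 0.1 m and z of the grasp point in the frame of basket below 0.09 m).
It fails at once if the basket is knocked along (faster than 0.4 m/s) instead of being slid (linear speed of basket above 0.4 m/s).
It fails at once if the sharps container, kidney dish, glove carton or bottle is shifted by more than 15 mm or tipped (distance of any of sharps, dish, carton, bottle from where it was at the start of the episode above 0.015 m or angle between any of sharps, dish, carton, bottle's own z axis and vertical above 0.25 rad).
It also fails if it takes over 51 s, if anything falls off the work surface, if the arm or the gripper's body presses on something with over 40 N, if the wrist force passes 120 N, or if a joint passes its speed limit or range.

## Working session

There is one attempt and no reset: what is moved stays moved. The work goes in short steps, Python scripts to look and compute and a shell command to move; the robot and the scene stay as the last step left them, time stands still between calls to the robot, and variables do not carry over. Pictures are saved under pics/ and viewed, at most 10 in all, crops included, and the job is handed in when it is done.

```bash
mkdir -p pics; cat > h.py <<'E'
import numpy as np, cv2
from station import monitor, viewer, workorder
def snap(n,f):
    i=viewer.camera_info(n); im=viewer.get_image(n); cv2.imwrite('pics/'+f,im[:,:,::-1]); return i
def ray(n,uv,z):
    i=viewer.camera_info(n); K=np.array(i["camera_matrix"]); T=np.array(i["camera_from_world"])
    d=np.linalg.solve(K,[uv[0],uv[1],1]); d=np.array([d[0],-d[1],-d[2]])
    R=T[:3,:3]; c=-R.T@T[:3,3]; w=R.T@d; return c+w*(z-c[2])/w[2]
def proj(n,P):
    i=viewer.camera_info(n); K=np.array(i["camera_matrix"]); T=np.array(i["camera_from_world"])
    p=T@np.append(P,1); q=K@[p[0],-p[1],-p[2]]; return q[:2]/q[2]
E
python3 - <<'E'
from h import *
np.set_printoptions(precision=4,suppress=True)
for n in("top","side"):
    i=snap(n,n+'1.png'); print(i)
print(monitor.get_obs())
E
```

```text
{'camera_matrix': array([[515.7235,   0.    , 318.3773],
       [  0.    , 515.7235, 235.9359],
       [  0.    ,   0.    ,   1.    ]]), 'camera_from_world': array([[ 0.0049, -1.    ,  0.0046, -0.0755],
       [ 0.9831,  0.0056,  0.1832, -0.5529],
       [-0.1833,  0.0036,  0.9831, -0.9143],
       [ 0.    ,  0.    ,  0.    ,  1.    ]])}
{'camera_matrix': array([[461.6113,   0.    , 321.3333],
       [  0.    , 461.6113, 240.1582],
       [  0.    ,   0.    ,   1.    ]]), 'camera_from_world': array([[-0.9667, -0.2553,  0.0154,  0.5209],
       [ 0.1858, -0.6597,  0.7282, -0.1834],
       [-0.1758,  0.7069,  0.6852, -0.7428],
       [ 0.    ,  0.    ,  0.    ,  1.    ]])}
{'time': 0.1, 'joint_positions': array([65.752 , 20.258 , 93.6249, -0.0002, 66.1876, -0.1366]), 'joint_velocities': array([ 0.0902, -0.0058, -0.0823, -0.0395, -0.0189,  0.0416]), 'joint_torque': array([  0.0006, -60.6354, -34.282 ,   0.0001,   0.004 ,  -0.    ]), 'eef_pos': array([0.2551, 0.5701, 0.2416]), 'ee_rot': array([-179.9294,   -0.    ,  155.8886]), 'contact_force': array([ 0.132 ,  0.4842, -0.2318]), 'moment': array([ 0.0445, -0.0468,  0.0264]), 'grip_force': 0.0, 'finger_gap': 0.08494633680417309}
```

View pics/top1.png

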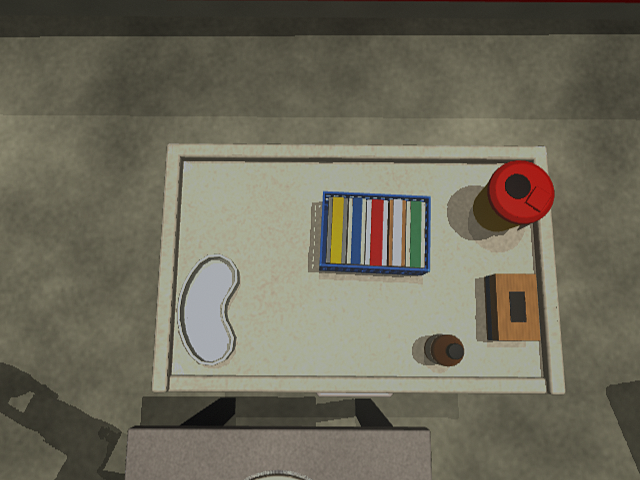

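View pics/side1.png

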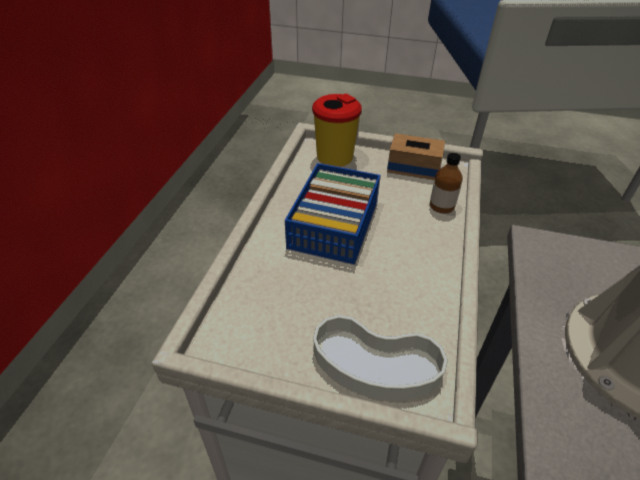

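The top view shows the basket's top edge at about (323,192), (430,196), (429,271), (320,269). The outer rim corners are at (168,144) and (546,146), and the dish spans u 178–240, v 255–366. The arm is out of view.

```bash
python3 - <<'E'
from h import *
np.set_printoptions(precision=4,suppress=True)
im=cv2.imread('pics/top1.png'); c=im[130:290,150:450]; 
cv2.imwrite('pics/c1.png',cv2.resize(c,None,fx=2.66,fy=2.66,interpolation=cv2.INTER_CUBIC))
for uv,z in [((168,144),.025),((546,146),.025),((564,393),.025),((153,391),.025),((182,161),0),((323,192),.075),((430,196),.075),((429,271),.075),((320,269),.075),((240,268),.041),((240,300),.041),((215,256),.041),((178,320),.041),((447,350),.13)]: print(uv,ray('top',uv,z))
E
```

```text
(168, 144) [0.7424 0.2271 0.025 ]
(546, 146) [ 0.7431 -0.5254  0.025 ]
(564, 393) [ 0.2692 -0.5222  0.025 ]
(153, 391) [0.2695 0.2269 0.025 ]
(182, 161) [0.7157 0.2043 0.    ]
(323, 192) [ 0.6318 -0.0806  0.075 ]
(430, 196) [ 0.6254 -0.279   0.075 ]
(429, 271) [ 0.4857 -0.2724  0.075 ]
(320, 269) [ 0.4882 -0.0757  0.075 ]
(240, 268) [0.4934 0.0737 0.041 ]
(240, 300) [0.4339 0.0717 0.041 ]
(215, 256) [0.5158 0.1213 0.041 ]
(178, 320) [0.3969 0.1842 0.041 ]
(447, 350) [ 0.3483 -0.2855  0.13  ]
```

View pics/c1.png

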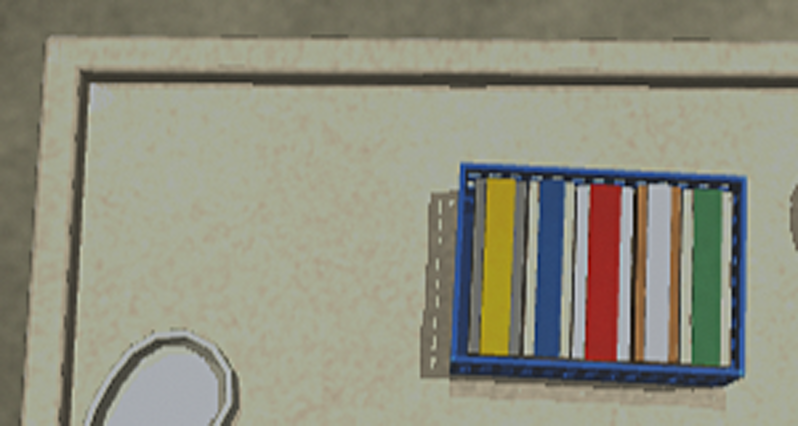

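The crop gives refined top-edge corners: (323.3,191.3), (430.8,196.9), (428.6,270.2), (319.2,264.2). The inner rear-left rim corner is at (180,156.7).

```bash
python3 - <<'E'
from h import *
np.set_printoptions(precision=4,suppress=True)
P=[ray('top',uv,.075)[:2] for uv in[(323.3,191.3),(430.8,196.9),(428.6,270.2),(319.2,264.2)]]
m=np.array(P);print(m,m.mean(0)); e=m[0]+m[3]-m[1]-m[2]; print('yaw',np.degrees(np.arctan2(-e[0],e[1])),np.hypot(*e)/2)
for uv,z in [((180,156.7),.025),((521,192),.151),((488,195),.151),((540,158),.025),((497,227),0.0),((484,215),0.02)]: print(uv,ray('top',uv,z))
print(proj('side',[.715,.2,.025]),proj('side',[.632,-.08,.075]),proj('side',[.488,-.077,.075]))
E
# turn to yaw 180 (-24.1) while travelling; from (.255,.57) to (.44,-.178), tool yaw 156: done in pieces
python3 -m jog '[[[100,0,0,0,-8],[100,0,0,0,-8],[100,0,0,0,-8.1],[100,0,-0.05,0,0],[100,-0.03,-0.04,0,0],[100,-0.03,-0.04,0,0],[100,-0.03,-0.04,0,0],[100,-0.03,-0.04,0,0]]]'
```

```text
[[ 0.6332 -0.0812]
 [ 0.6237 -0.2805]
 [ 0.4871 -0.2717]
 [ 0.4969 -0.0742]] [ 0.5602 -0.1769]
yaw -2.7898865801470545 0.19864565778739368
(180, 156.7) [0.7161 0.2019 0.025 ]
(521, 192) [ 0.6129 -0.4174  0.151 ]
(488, 195) [ 0.6073 -0.3608  0.151 ]
(540, 158) [ 0.718  -0.5116  0.025 ]
(497, 227) [ 0.5829 -0.4269  0.    ]
(484, 215) [ 0.6025 -0.3957  0.02  ]
[177.6381 346.9847] [284.52   217.9091] [360.1565 233.1247]
time: 0.9
eef_pos: [0.3759, 0.3587, 0.2421]
ee_rot: [-180.0, -0.0, -180.0]
contact_force: [0.2, 0.8, 0.3]
finger_gap: 0.0855
grip_force: 0.0
```

```bash
python3 -m jog '[[[100,-0.03,-0.04,0,0],[100,-0.03,-0.049,0,0],[100,0,-0.05,0,0],[100,0,-0.05,0,0],[100,0,-0.05,0,0],[100,0,-0.05,0,0],[100,0,-0.05,0,0],[100,0,-0.05,0,0]]]'
python3 -m jog '[[[100,0,-0.05,0,0],[100,0,-0.05,0,0],[100,0,-0.05,0,0],[100,0,0,0.05,0],[100,0,0,0.05,0],[100,0,0,0.03,0],[100,0,0,0,0],[100,0,0,0,0]]]'
python3 -c "
from h import *
snap('wrist','w1.png');snap('side','s2.png');im=cv2.imread('pics/w1.png');im2=cv2.imread('pics/s2.png');cv2.imwrite('pics/ws.png',cv2.resize(np.hstack([im,im2]),(800,300),interpolation=cv2.INTER_AREA));print(monitor.get_obs()['eef_pos'])"
```

```text
time: 1.7
eef_pos: [0.4307, -0.0241, 0.2423]
ee_rot: [-180.0, 0.0, -180.0]
contact_force: [0.6, -0.4, -0.4]
finger_gap: 0.0855
grip_force: 0.0
time: 2.5
eef_pos: [0.4313, -0.1722, 0.1126]
ee_rot: [180.0, -0.1, 180.0]
contact_force: [0.9, -0.2, 0.7]
finger_gap: 0.0853
grip_force: 0.0
[ 0.43256819 -0.17254595  0.11397136]
```

View pics/ws.png

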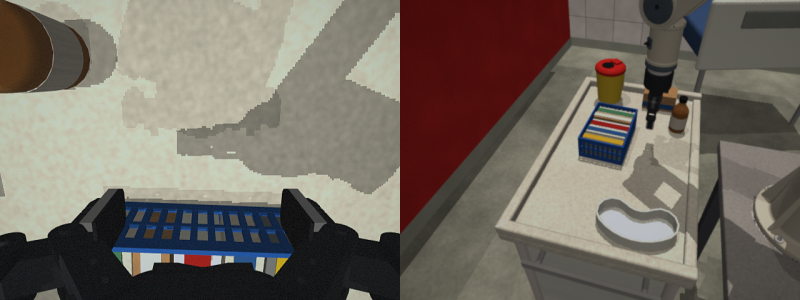

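The wrist view shows the open fingers evenly in front of the basket's -x wall, and the side view shows the hand clear of the bottle. I'll go down and push to the rear.

```bash
python3 -m jog '[[[100,0,0,0.04,0],[100,0,0,0.045,0],[100,-0.01,0,0,0],[100,-0.01,0,0,0],[100,-0.008,0,0,0],[100,-0.008,0,0,0],[100,-0.008,0,0,0],[100,-0.008,0,0,0]]]'
python3 -m jog '[[[100,-0.008,0,0,0],[100,-0.008,0,0,0],[100,-0.008,0,0,0],[100,-0.008,0,0,0],[100,-0.008,0,0,0],[100,-0.008,0,0,0]]]'
```

```text
time: 3.4
eef_pos: [0.484, -0.1723, 0.0282]
ee_rot: [-180.0, 0.0, 180.0]
contact_force: [-1.9, -1.2, -0.3]
finger_gap: 0.0852
grip_force: 0.0
time: 4.0
eef_pos: [0.5319, -0.1722, 0.0272]
ee_rot: [180.0, -0.0, 180.0]
contact_force: [-1.4, -0.0, 0.3]
finger_gap: 0.0854
grip_force: 0.0
```

```bash
python3 -m jog '[[[100,-0.008,0,0,0],[100,-0.008,0,0,0],[100,-0.005,0,0,0],[100,-0.003,0,0,0]]]'
python3 -m jog '[[[100,-0.003,0,0,0],[100,-0.002,0,0,0]]]'
python3 -m jog '[[[100,-0.002,0,0,0],[100,-0.002,0,0,0]]]'
```

```text
time: 4.4
eef_pos: [0.5558, -0.1722, 0.0273]
ee_rot: [-180.0, 0.0, 180.0]
contact_force: [-3.7, -0.0, 1.6]
finger_gap: 0.0858
grip_force: 0.0
time: 4.6
eef_pos: [0.5603, -0.1722, 0.0272]
ee_rot: [180.0, -0.0, 180.0]
contact_force: [-2.2, -0.7, 0.7]
finger_gap: 0.0854
grip_force: 0.0
time: 4.8
eef_pos: [0.5621, -0.1718, 0.0268]
ee_rot: [179.9, -0.3, 180.0]
contact_force: [-13.3, -0.6, 2.2]
finger_gap: 0.0856
grip_force: 0.0
```

```bash
python3 -m jog '[[[100,-0.002,0,0,0],[100,0,0,0,0]]]'
python3 -m jog '[[[100,0.006,0,0,0],[100,0.03,0,0,0],[100,0.03,0,0,0],[100,0,0,-0.05,0],[100,0,0,-0.05,0],[100,0,0,-0.05,0],[100,0,0,0,0]]]'
python3 -c "
from h import *
snap('top','t3.png');im=cv2.imread('pics/t3.png');cv2.imwrite('pics/t3c.png',cv2.resize(im[130:330,160:560],(800,400),interpolation=cv2.INTER_CUBIC));print(monitor.get_obs()['eef_pos'])"
```

```text
time: 5.0
eef_pos: [0.562, -0.1713, 0.0261]
ee_rot: [179.9, -0.5, 180.0]
contact_force: [-14.0, 0.6, 2.7]
finger_gap: 0.0855
grip_force: 0.0
time: 5.7
eef_pos: [0.5048, -0.1738, 0.1845]
ee_rot: [-179.8, 0.7, 180.0]
contact_force: [0.5, -0.0, 0.2]
finger_gap: 0.0854
grip_force: 0.0
[ 0.50319409 -0.1732027   0.18139382]
```

View pics/t3c.png

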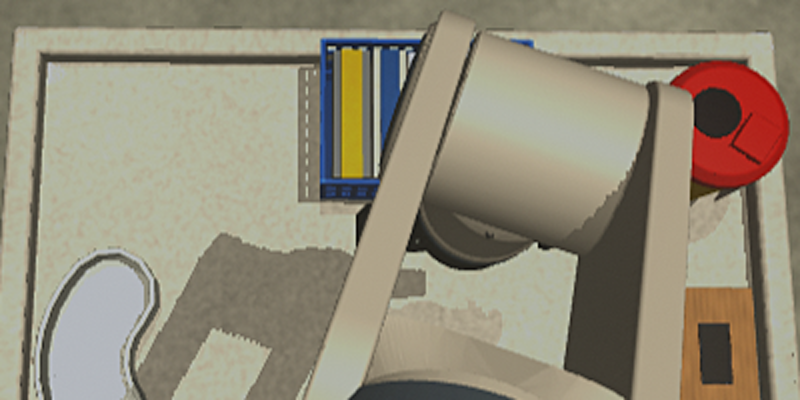

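The picture shows the basket flush and square along the rear rim, with its top corners at about (320.5,149.5) and (426.5,150.5) in the full image. The dish, sharps container and carton are undisturbed. Next I'll turn the hand and go to the basket's right-hand wall.

```bash
python3 -c "
from h import *
print(ray('top',(320.5,149.5),.075),ray('top',(426.5,150.5),.075))"
python3 -m jog '[[[100,0,0,-0.05,8],[100,0,0,0,8],[100,0,0,0,8],[100,0,0,0,8],[100,0,0,0,8],[100,0,0,0,8],[100,0,0,0,8],[100,0,0,0,8]]]'
python3 -m jog '[[[100,0,0,0,8],[100,0,0,0,8],[100,0,0,0,8],[100,0,0,0,2],[100,-0.03,0.035,0,0],[100,-0.03,0.035,0,0],[100,-0.04,0.035,0,0],[100,-0.034,0.035,0,0]]]'
python3 -m jog '[[[100,0,0,0,0],[100,0,0,0,0]]]'
```

```text
[ 0.71459512 -0.07564181  0.075     ] [ 0.7139222  -0.27552912  0.075     ]
time: 6.55
eef_pos: [0.5, -0.172, 0.2259]
ee_rot: [-180.0, -0.1, 115.7]
contact_force: [-0.4, -0.7, -0.1]
finger_gap: 0.0855
grip_force: 0.0
time: 7.35
eef_pos: [0.6391, -0.3052, 0.2256]
ee_rot: [-179.9, -0.0, 90.0]
contact_force: [0.7, -0.0, 0.5]
finger_gap: 0.0853
grip_force: 0.0
time: 7.55
eef_pos: [0.6379, -0.3042, 0.2247]
ee_rot: [-179.9, -0.1, 89.9]
contact_force: [-0.5, 0.2, -0.3]
finger_gap: 0.0854
grip_force: 0.0
```

```bash
python3 -m jog '[[[100,0.004,0.004,0.05,0],[100,0,0,0.04,0],[100,0,0,0.03,0],[100,0,0,0,0]]]'
python3 -c "
from h import *
snap('side','s4.png');im=cv2.imread('pics/s4.png');cv2.imwrite('pics/s4c.png',cv2.resize(im[50:300,200:500],(720,600),interpolation=cv2.INTER_CUBIC))"
```

```text
time: 7.95
eef_pos: [0.6382, -0.2973, 0.1025]
ee_rot: [-179.5, -0.2, 90.0]
contact_force: [-0.4, -0.3, 0.0]
finger_gap: 0.0855
grip_force: 0.0
```

View pics/s4c.png

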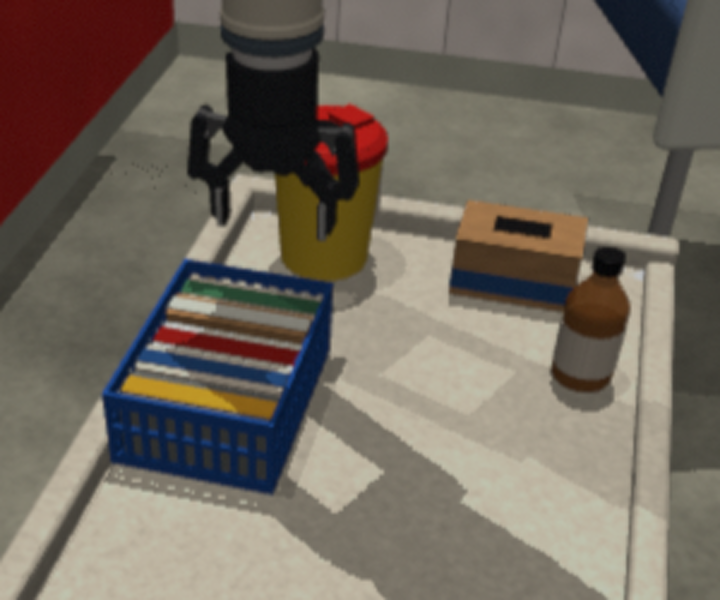

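The side crop shows the fingers between the basket's right wall and the sharps container, free of both. The basket lies along the rear rim.

```bash
python3 -m jog '[[[100,0,0,0.03,0],[100,0,0,0.02,0],[100,0,0,0.02,0],[100,0,0,0,0]]]'
python3 -m jog '[[[100,0.006,0,0,0],[100,0.006,0,0,0],[100,0.006,0,0,0],[100,0.006,0,0,0],[100,0.006,0,0,0]]]'
```

```text
time: 8.4
eef_pos: [0.6414, -0.2993, 0.0374]
ee_rot: [-179.9, -0.0, 90.0]
contact_force: [-0.7, -0.1, -0.1]
finger_gap: 0.0854
grip_force: 0.0
time: 8.9
eef_pos: [0.6429, -0.2699, 0.0387]
ee_rot: [179.9, 0.1, 90.0]
contact_force: [0.2, -3.3, 2.2]
finger_gap: 0.0855
grip_force: 1.7
```

```bash
python3 -m jog '[[[100,0.008,0,0.003,0],[100,0.01,0,0.002,0],[100,0.01,0,0,0],[100,0.01,0,0,0],[100,0.01,0,0,0],[100,0.01,0,0,0],[100,0.01,0,0,0],[100,0.01,0,0,0]]]'
python3 -m jog '[[[100,0.01,0,0,0],[100,0.01,0,0,0],[100,0.01,0,0,0],[100,0.01,0,0,0],[100,0.01,0,0,0],[100,0.01,0,0,0],[100,0.01,0,0,0],[100,0.01,0,0,0]]]'
```

```text
time: 9.7
eef_pos: [0.6431, -0.1921, 0.0337]
ee_rot: [179.9, 0.1, 90.0]
contact_force: [-0.2, -7.0, 9.6]
finger_gap: 0.0855
grip_force: 3.5
time: 10.5
eef_pos: [0.6431, -0.112, 0.0337]
ee_rot: [179.9, 0.1, 90.0]
contact_force: [0.6, -8.0, 11.7]
finger_gap: 0.0852
grip_force: 3.8
```

There is about 10 N of upward force on the tool, so part of the hand is probably resting on the basket or the rim. I'll raise it slightly before continuing.

```bash
python3 -m jog '[[[100,0,0,-0.008,0],[100,0,0,-0.004,0],[100,0,0,0,0]]]'
python3 -m jog '[[[100,0.008,0,0,0],[100,0.008,0,0,0],[100,0.008,0,0,0],[100,0.008,0,0,0]]]'
```

```text
time: 10.8
eef_pos: [0.6422, -0.1116, 0.045]
ee_rot: [180.0, -0.0, 90.0]
contact_force: [0.4, -0.5, -0.2]
finger_gap: 0.0854
grip_force: 0.0
time: 11.2
eef_pos: [0.6422, -0.0792, 0.0445]
ee_rot: [-180.0, 0.0, 90.0]
contact_force: [0.1, -3.6, 1.8]
finger_gap: 0.0851
grip_force: 1.6
```

```bash
python3 -m jog '[[[100,0.01,0,0,0],[100,0.01,0,0,0],[100,0.01,0,0,0],[100,0.01,0,0,0],[100,0.008,0,0,0],[100,0.005,0,0,0]]]'
python3 -m jog '[[[100,0.004,0,0,0],[100,0.004,0,0,0],[100,0.003,0,0,0]]]'
python3 -m jog '[[[100,0.002,0,0,0],[100,0.002,0,0,0]]]'
```

```text
time: 11.8
eef_pos: [0.6421, -0.0259, 0.0445]
ee_rot: [-180.0, -0.0, 90.0]
contact_force: [-0.2, -3.0, 1.6]
finger_gap: 0.0854
grip_force: 1.4
time: 12.1
eef_pos: [0.6421, -0.0157, 0.0445]
ee_rot: [-180.0, -0.0, 90.0]
contact_force: [0.1, -1.5, 0.0]
finger_gap: 0.0855
grip_force: 1.3
time: 12.3
eef_pos: [0.6421, -0.0119, 0.0445]
ee_rot: [-180.0, -0.0, 90.0]
contact_force: [0.1, -3.0, -0.2]
finger_gap: 0.0856
grip_force: 1.2
```

```bash
python3 -m jog '[[[100,0.002,0,0,0],[100,0.002,0,0,0]]]'
python3 -m jog '[[[100,0.002,0,0,0],[100,0.001,0,0,0]]]'
python3 -m jog '[[[100,0.002,0,0,0],[100,0,0,0,0]]]'
```

```text
time: 12.5
eef_pos: [0.6421, -0.0078, 0.0445]
ee_rot: [-180.0, -0.0, 90.0]
contact_force: [-0.5, -2.8, -0.5]
finger_gap: 0.0852
grip_force: 1.1
time: 12.7
eef_pos: [0.642, -0.0071, 0.0447]
ee_rot: [-180.0, 0.2, 90.0]
contact_force: [-0.9, -19.7, 2.7]
finger_gap: 0.0851
grip_force: 10.1
time: 12.9
eef_pos: [0.642, -0.007, 0.0449]
ee_rot: [-180.0, 0.3, 90.0]
contact_force: [-2.2, -26.9, 4.2]
finger_gap: 0.0855
grip_force: 13.1
```

The basket has met the left rim, with 20–27 N at y ≈ -0.007. I'll back off, lift clear and look.

```bash
python3 -m jog '[[[100,-0.006,0,0,0],[100,-0.03,0,0,0],[100,-0.03,0,0,0],[100,-0.01,0,-0.05,0],[100,0,0,-0.05,0],[100,0,0,-0.05,0],[100,0,-0.05,-0.04,0],[100,0,-0.05,0,0]]]'
python3 -m jog '[[[100,-0.04,-0.05,0,0],[100,-0.04,-0.05,0,0],[100,-0.04,0,0,0],[100,-0.04,0,0,0],[100,0,0,0,0]]]'
python3 -c "
from h import *
snap('top','t5.png');im=cv2.imread('pics/t5.png');cv2.imwrite('pics/t5c.png',cv2.resize(im[130:330,150:350],(600,600),interpolation=cv2.INTER_CUBIC));cv2.imwrite('pics/t5s.png',im)"
```

```text
time: 13.7
eef_pos: [0.5564, -0.0786, 0.2298]
ee_rot: [179.4, 0.0, 90.0]
contact_force: [-0.4, -0.1, -0.3]
finger_gap: 0.0855
grip_force: 0.0
time: 14.2
eef_pos: [0.4752, -0.2246, 0.2254]
ee_rot: [179.9, 0.1, 89.8]
contact_force: [1.0, -0.2, -1.0]
finger_gap: 0.0852
grip_force: 0.0
```

View pics/t5c.png

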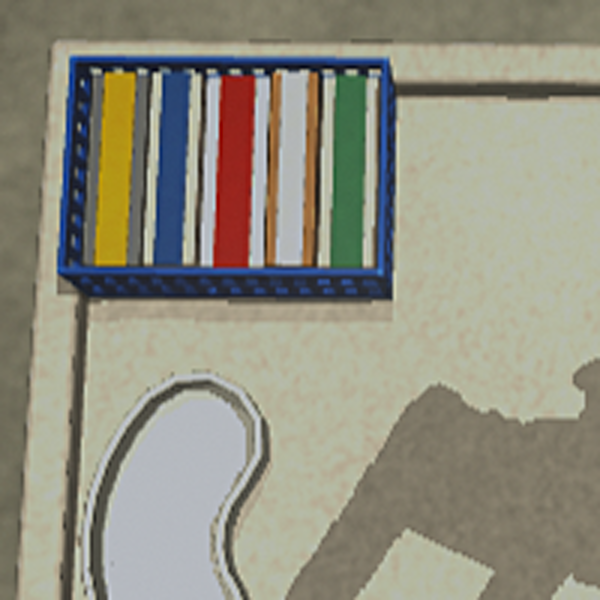

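The crop shows the basket in the rear left corner, with top corners in the full image at (173.7,149.3), (279.7,149.3), (280.3,220.3) and (170,220.3). The dish is untouched.

```bash
python3 -c "
from h import *
for u in[(173.7,149.3),(279.7,149.3),(280.3,220.3),(170,220.3)]: print(ray('top',u,.075))
a=cv2.imread('pics/top1.png');b=cv2.imread('pics/t5.png')
for n,(u0,v0,u1,v1) in dict(dish=(172,250,245,370),sharps=(485,155,560,235),carton=(480,265,545,345)).items():
  print(n,cv2.phaseCorrelate(*[cv2.cvtColor(i[v0:v1,u0:u1],6).astype(np.float32) for i in(a,b)]))
snap('side','s6.png');im=cv2.imread('pics/s6.png');cv2.imwrite('pics/s6c.png',cv2.resize(im[80:440,150:510],(600,600)))"
```

```text
[0.71318371 0.20064183 0.075     ]
[0.71448813 0.00122296 0.075     ]
[ 0.5776743  -0.00242205  0.075     ]
[0.57648972 0.19973481 0.075     ]
dish ((0.4909212950582287, 0.018764819739089944), 0.8702955989837646)
sharps ((0.7506347553389787, -0.36549133125127753), 0.4390318037668864)
carton ((0.5879296141378916, -0.7354607851912149), 0.20263906452390884)
```

View pics/s6c.png

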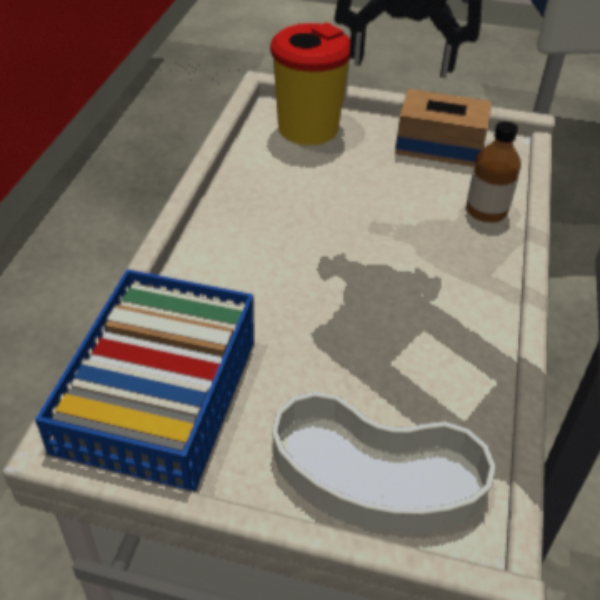

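The basket sits flat, square and snug in the corner: its measured walls are at x ≈ 0.714 and y ≈ 0.200, within 1 mm in x and 3 mm in y of the measured rim faces. The bystanders stand as before and the hand is clear.

```bash
python3 -c "
from station import workorder
print(workorder.sign_off())"
```

```text
the job is handed in; nothing more can be done
None
```

I pushed the basket into the rear left corner, square and snug against both rims, and handed the job in with the hand clear; the sharps container, dish, carton and bottle looked unmoved in the last pictures, and no verdict came back.

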